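# Reseat the card terminal and tighten its clamp until it clicks

### The arm

A 6-joint arm with a two-finger parallel gripper is mounted at the origin on a cart in front of the work surface, level with it; the furniture and walls round the work are solid. World frame = base frame: x ahead of the robot, y to its left, z up, the work surface at z = 0. Lengths are in m, angles in rad, forces in N, time in s.
With the tool pointing down it reaches from about 0.3 to 0.75 m from the base axis. Payload 8.5 kg.
Tool frame: the origin (TCP) lies between the finger pads, 19 mm behind the fingertips; this is the grasp point; z points along the fingers, y is the line along which they close (so a half turn about z gives the same grasp; the last joint's range is limited). The gripper opens to 88 mm and grips with 3 to 60 N. Pads are 18 mm wide; open, the fingers measure 123 mm over their backs; the gripper's body (75 mm by 187 mm) begins 45 mm behind the grasp point.
Start: joints at [1.134, 0.381, 1.297, -0, 1.464, -0.215], TCP at [0.121, 0.537, 0.257] pointing down, gripper open.
Joint ranges: [-3.11, 3.11], [-0.89, 2.33], [0.22, 2.48], [-1.42, 4.56], [0.17, 2.85], [-2.88, 2.88]. Speed limits (rad/s): [2.39, 2.39, 3.14, 3.14, 3.14, 3.14].

### API

Orientations are given as a rotation vector (axis times angle).
In Python, from plant import bot gives the robot as it stands.
- The arm moves only by the tool play_rows, never from a script. Its argument "increments" is a list of rows, each a list of 7 numbers: the shift along the tool's x, y, z in cm, then the turn, a rotation vector about the tool's x, y, z in rad, then the finger opening in cm, from 0 to 8.81. A call has 1 to 12 rows; each row shifts and turns the commanded pose from where the row before left it, along the tool's axes as they then stand; what a row does not reach is not made up. A row lasts 1/8 s, in which the tool goes at most 62.5 mm and 10.7 degrees, less where a joint would pass 70% of its speed; a pose out of reach is approached as far as the arm can. A call with a gripper value outside its range is refused whole. The fingers move at their own pace and stop on an object; "squeeze" is the grip in N (left out, the last holds). Time passes only in rows, so rows that do not move let the fingers close. It gives the time, the measured TCP pose, the force, the opening and the grip force at its end, in the units of the state.
- bot.state(): the state, without advancing time (a new reading comes with each control period).
- bot.camera(name): name is "side" or "top" or "wrist"; returns a dict with "frame" (420x560x3 uint8, red, green, blue), "z_map" (420x560 float32, m along the optical axis (not along the pixel's ray), 0 where there is no reading), "camera_matrix" (3x3 intrinsics, pixels), "rvec" (rotation vector, rad) and "tvec" (3), from world to camera coordinates, as OpenCV has them. Camera axes: x right, y down, z forward; pixel columns grow to the right and rows downward; lengths in m; the calibration is good to about 2 mm. A picture is of the moment at which its call begins.
- bot.job_done(): hands the job in; it is judged then, once.
Trained networks look in a picture, given as the dict that the camera call returned (one of the last four; its "shot" number tells which), for a name from the list of things; names that differ only in an ending like _2 or _b are one class to them, and where a whole thing is asked for, a point or a joint stands for the part that bears it (a point fixed in the world has none). Each returns a list of dicts, best first, with "confidence" (0 to 1); they miss things now and then, are a little off and sometimes report something else, mostly with a low value. They report only what shows in the picture. A call takes as long as a camera call.
- bot.recognise(name, picture): "extent" ([centre column, centre row, width, height] in pixels, round what is visible of it).
- bot.trace(name, picture): "region" (420x560 bool, what is visible of it) and "extent" ([centre column, centre row, width, height] in pixels, round what is visible of it).
- bot.tip_of(name, picture): "point" ([column, row] in pixels: a listed point, or the origin of a listed thing).
The state is a dict: "time_s": time; "joint_pos": joint angles; "qvel": joint speeds; "effort": joint torques, N m; "tcp_pos": TCP position; "tool_rot": TCP orientation; "wrist_force": force on the tool from outside, world axes, zero at the start; "moment": the same for the moment, N m; "gripper_width": opening from 0.0 (shut) to 1.0 (fully open); "grip_force": force on a finger pad.
Only numpy, scipy, OpenCV 4.12 (cv2) and the standard library are available. Lean on these libraries where they do the work, as an engineer would, in place of code of your own. Each camera call takes 0.05 s, during which the arm holds its last target. There are 200 camera calls.

### The job

The card terminal has slid part-way out of its counter stand. Push it gently along the cradle until it is fully home against the rubber buffers, then turn the clamp knob on top of the stand clockwise until its torque limiter slips over one click, and stop there without going on to a second. Leave the terminal clamped, the knob let go, and the things around the stand where they are.

Things in the scene. Friction and masses are not known exactly. Their poses are not given: they have to be found in the camera images.
- stand: Grey metal counter stand, fixed. Origin: mid-cradle, at counter height; x runs along the cradle to the buffers and column, z up. Base plate x -100 to +146 mm, 96 mm wide, 5 mm thick; the terminal lies on it between two rails 79 mm apart inside, x -39 to +85 mm, tops 27 mm above the counter. Column x +95 to +130 mm, 58 mm wide; black clamp arm on it, 50 mm wide, x +44 to +130 mm, 70 to 90 mm high.
- buffers (a point): Point between the faces of the two rubber buffers at the end of the cradle (stand x = +84 mm, 26 mm above the counter), facing -x. They give about 1 mm per 4 N, at most 4 mm, then stop hard. The terminal is fully home when its far end touches them.
- card_terminal: Hand-held card terminal lying on its back in the cradle, 169 x 76 x 50 mm, 0.24 to 0.48 kg, 2 mm of play each side. Origin: centre of its underside; x points to its thick far end (at x = +84 mm), along the stand's x; z up. Fully home its origin is at x = 0 to +2 mm of the stand; it starts 18 to 40 mm short of that. It is plastic: more than 25 N of push is rough.
- nose (a point): Middle of the terminal's blunt near end, the place to push it home: 84 mm to -x of its origin and 13 mm above its underside. The end face is about 55 mm wide and stands upright from 5 to 22 mm above the underside, which lies 5 mm above the counter. Nothing stands in front of it.
- knob_grip (a point): Point on the knob's upright axis (stand x = +74 mm), 118.5 mm above the counter: a good TCP height for a grasp from above. The knob is round, fluted, black, 38 mm across, 96 to 128 mm above the counter; under it a steel flange 45 mm across, 90 to 95 mm. It neither rises nor sinks. Clockwise from above drives a rubber foot under the arm down on the terminal's far end. A grip of 40 N turns it.
- knob_mark (a point): Outer edge of the pointer rib on the knob's top face, 18 mm from the knob's axis, 128 mm above the counter. It turns with the knob.
- flange_mark (a point): Rib on the steel flange under the knob, 18 mm from the axis, at -x of it in the flange's own frame. Both marks start in line and turn together until the limiter slips; then the knob's mark runs ahead clockwise, to +y in this point's frame: 18 mm x sin of the slip, 3.6 mm at the crest of the first click, 6.9 mm when it is done (0.39 rad), 10 mm at the crest of the second.
- clamp_axis (a point): Point on the arm's top under the knob, 90 mm above the counter. The foot starts 3 to 10 mm clear of the terminal (hard to see) and sinks 4 mm per rad: the knob turns 0.8 to 2.4 rad at 0.34 Nm, tightens over 0.4 to 0.8 rad to about 0.58 Nm, then slips: the torque falls to about 0.1 Nm over 0.2 to 0.39 rad, then builds up again (one click done). It stays tight when let go.
- tape_roll: Roll of brown parcel tape lying flat, 98 mm across, 48 mm high, behind the column of the stand. Origin: centre of its underside. Leave it alone.
- snack_bar: Wrapped snack bar, 159 x 52 x 14 mm, beside the stand. Origin: centre of its underside. Leave it alone.
- tip_tin: Round tin, 69 mm across, 41 mm high, beside the column. Origin: centre of its underside. Leave it alone.

How it is judged:
By the outcome, as a careful person would: the job done as asked, in the order asked, and still so for the second after the job is handed in, with the robot touching nothing.
It also fails if it takes over 72 s, if anything falls off the work surface, if the arm or the gripper's body presses on something with over 40 N, if the wrist force passes 120 N, or if a joint passes its speed limit or range.

## Working session

There is one attempt and no reset: what is moved stays moved. The work goes in short steps, Python scripts to look and compute and a tool call to move; the robot and the scene stay as the last step left them, time stands still between calls to the robot, and variables do not carry over. Pictures are saved under pics/ and viewed, at most 10 in all, crops included, and the job is handed in when it is done.

Besides the shell and the picture viewer there is one more tool, called as name(argument=value, ...), one argument or row to a line, values as JSON. play_rows: Moves the arm, as the interface text tells. Its arguments: {"type":"object","properties":{"increments":{"type":"array"},"squeeze":{"type":"number"}},"required":["increments"]}

```bash
mkdir -p pics; ls
cat > h.py <<'E'
import numpy as np, cv2
from plant import bot
def cam(p):
    R=cv2.Rodrigues(np.array(p["rvec"],float))[0]; return R,np.array(p["tvec"],float).ravel(),np.array(p["camera_matrix"],float)
def ray(p,uv):
    R,t,K=cam(p); d=R.T@np.linalg.inv(K)@np.array([uv[0],uv[1],1.]); return -R.T@t,d
def at_z(p,uv,z):
    c,d=ray(p,uv); return c+d*(z-c[2])/d[2]
def proj(p,X):
    R,t,K=cam(p); q=K@(R@np.array(X,float)+t); return q[:2]/q[2]
def cloud(p):
    R,t,K=cam(p); z=p["z_map"]; v,u=np.mgrid[:z.shape[0],:z.shape[1]]
    P=np.stack([(u-K[0,2])/K[0,0]*z,(v-K[1,2])/K[1,1]*z,z],-1); return (P-t)@R, z>0
def save(p,n): cv2.imwrite("pics/"+n,p["frame"][:,:,::-1])
E
python3 - <<'E'
from h import *
Z=dict(nose=.018,knob_grip=.1185,knob_mark=.128,flange_mark=.095,clamp_axis=.09,buffers=.026,stand=0,card_terminal=.005,tape_roll=0,snack_bar=0,tip_tin=0)
s=bot.state();print({k:np.round(v,3) for k,v in s.items()})
ims=[]
for c in("top","side"):
    p=bot.camera(c);save(p,c+"0.png");ims.append(p["frame"])
    print(c,"campos",ray(p,(280,210))[0].round(3))
    for n,z in Z.items():
        for r in bot.tip_of(n,p)[:1]: print(n,np.round(r["point"],1),round(r["confidence"],2),at_z(p,r["point"],z).round(4))
E
```

```text
pics
{'time_s': np.float64(0.0), 'joint_pos': array([ 1.134,  0.381,  1.298, -0.   ,  1.464, -0.215]), 'qvel': array([ 0.   ,  0.001, -0.002,  0.001,  0.   , -0.   ]), 'effort': array([ 3.0000e-03, -4.3793e+01, -2.2455e+01,  7.1000e-02,  3.5000e-02,
       -0.0000e+00]), 'tcp_pos': array([0.121, 0.536, 0.257]), 'tool_rot': array([-3.480e-01, -3.122e+00,  2.000e-03]), 'wrist_force': array([ 0.744, -0.21 , -0.798]), 'moment': array([ 0.028,  0.022, -0.007]), 'grip_force': np.float64(0.0), 'gripper_width': np.float64(1.0)}
top campos [0.399 0.367 1.194]
nose [343.9 233.6] 0.56 [0.4482 0.2076 0.018 ]
knob_grip [264.8 213.9] 0.68 [0.4884 0.3826 0.1185]
knob_mark [275.4 213.7] 0.52 [0.4875 0.3609 0.128 ]
flange_mark [277.5 220.5] 0.74 [0.4758 0.3566 0.095 ]
clamp_axis [269.4 213.6] 0.63 [0.4912 0.3733 0.09  ]
buffers [263. 217.] 0.91 [0.4893 0.3882 0.026 ]
card_terminal [308.3 228.8] 0.85 [0.4616 0.2863 0.005 ]
tape_roll [196.1 221.8] 0.97 [0.4839 0.5412 0.    ]
snack_bar [335.3 185.9] 0.83 [0.559  0.2211 0.    ]
tip_tin [263.  172.4] 0.79 [0.5941 0.3864 0.    ]
side campos [ 0.138 -0.255  0.513]
nose [295.4 303. ] 0.87 [0.4423 0.2075 0.018 ]
knob_grip [261.4 193.9] 0.84 [0.4784 0.3702 0.1185]
knob_mark [262.8 192.2] 0.98 [0.475  0.3589 0.128 ]
flange_mark [266.8 210.8] 0.97 [0.4777 0.3517 0.095 ]
clamp_axis [262.6 207.4] 0.84 [0.4813 0.3726 0.09  ]
buffers [265.5 233.8] 0.85 [0.4914 0.3831 0.026 ]
card_terminal [279.3 276.3] 0.79 [0.463  0.2884 0.005 ]
tape_roll [222.8 207.8] 0.7 [0.4831 0.5485 0.    ]
snack_bar [347.8 281.6] 0.66 [0.5551 0.2224 0.    ]
tip_tin [305.7 230.3] 0.8 [0.582  0.3867 0.    ]
```

Run:
```python
from h import *
a=cv2.imread("pics/top0.png")[130:300,170:390];b=cv2.imread("pics/side0.png")[150:350,180:420]
a=cv2.resize(a,None,fx=1.8*2,fy=3.6,interpolation=2)[:, :];b=cv2.resize(b,(720,600))
cv2.imwrite("pics/a.png",a[:600,:800]);cv2.imwrite("pics/b.png",b)
for c in("top","side"):
    p=bot.camera(c);P,ok=cloud(p)
    for n in("stand","card_terminal","clamp_axis","knob_mark","snack_bar","tip_tin","tape_roll"):
        r=bot.trace(n,p)
        if not r: print(n,"none");continue
        m=r[0]["region"]&ok;Q=P[m]
        print(c,n,round(r[0]["confidence"],2),m.sum(),"z pct",np.percentile(Q[:,2],[5,50,95]).round(3))
        if n=="stand":
            for lo,hi in((.002,.009),(.022,.030),(.084,.094)):
                q=Q[(Q[:,2]>lo)&(Q[:,2]<hi)][:,:2].astype(np.float32)
                if len(q)>20: print(lo,len(q),cv2.minAreaRect(q))
        elif n=="knob_mark":
            q=Q[Q[:,2]>.12][:,:2]; 
            if len(q)>5:print(q.mean(0),cv2.minEnclosingCircle(q.astype(np.float32)))
        else: print(cv2.minAreaRect(Q[Q[:,2]>np.percentile(Q[:,2],50)-.02][:,:2].astype(np.float32)))
```

```text
top stand 0.94 2360 z pct [0.002 0.023 0.128]
0.002 948 ((0.4712570309638977, 0.3280045986175537), (0.2445114254951477, 0.096482053399086), 75.99895477294922)
0.022 186 ((0.46846017241477966, 0.31533849239349365), (0.19221486151218414, 0.08712107688188553), 76.25155639648438)
0.084 575 ((0.48664039373397827, 0.3908584415912628), (0.08484560996294022, 0.050864651799201965), 77.11521911621094)
top card_terminal 0.76 2041 z pct [0.03  0.039 0.053]
((0.45802727341651917, 0.2843751907348633), (0.16378253698349, 0.073240265250206), 74.50916290283203)
top clamp_axis 0.76 2340 z pct [0.002 0.024 0.128]
((0.4714941382408142, 0.327833354473114), (0.24510271847248077, 0.09528739750385284), 76.15767669677734)
top knob_mark 0.84 267 z pct [0.124 0.128 0.132]
[0.48240346 0.3770469 ] ((0.4825230538845062, 0.37710440158843994), 0.018981728702783585)
top snack_bar 0.87 1295 z pct [0.008 0.013 0.017]
((0.556758463382721, 0.21986398100852966), (0.1631748378276825, 0.05411544442176819), 72.68009185791016)
top tip_tin 0.93 782 z pct [0.027 0.041 0.045]
((0.5885417461395264, 0.3870089054107666), (0.064889
[... 836 characters left out ...]
10205, 0.31586411595344543), (0.2298528105020523, 0.08581198751926422), 76.2054214477539)
side knob_mark 0.58 541 z pct [0.099 0.12  0.129]
[0.48071135 0.36998307] ((0.4833608567714691, 0.3753035366535187), 0.020586229860782623)
side snack_bar 0.75 1757 z pct [0.004 0.013 0.015]
((0.5596712827682495, 0.22922983765602112), (0.1826256960630417, 0.05838112533092499), 68.83243560791016)
side tip_tin 0.61 1125 z pct [0.006 0.037 0.043]
((0.5882257223129272, 0.38390323519706726), (0.06841155886650085, 0.06680327653884888), 58.90163803100586)
side tape_roll 0.91 1617 z pct [0.006 0.033 0.048]
((0.48333972692489624, 0.5417577028274536), (0.09731721878051758, 0.09699373692274094), 18.754669189453125)
```

View pics/a.png

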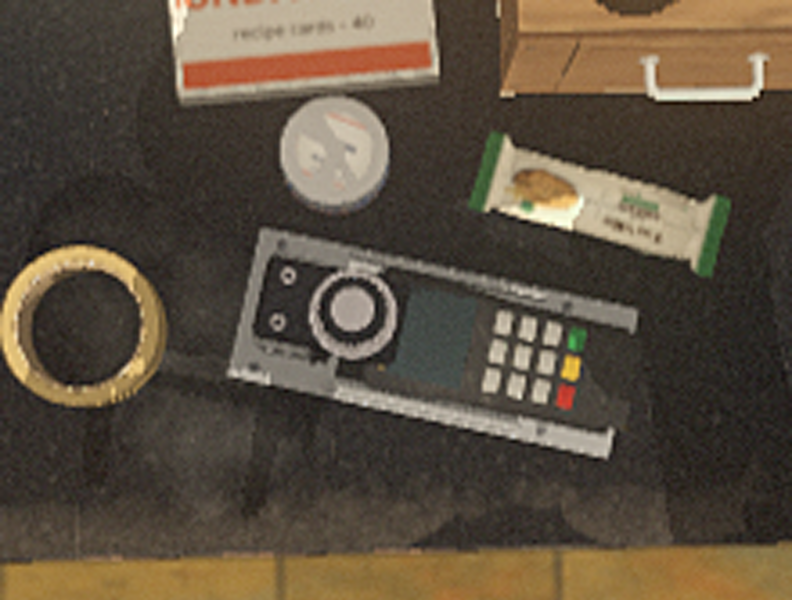

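View pics/b.png

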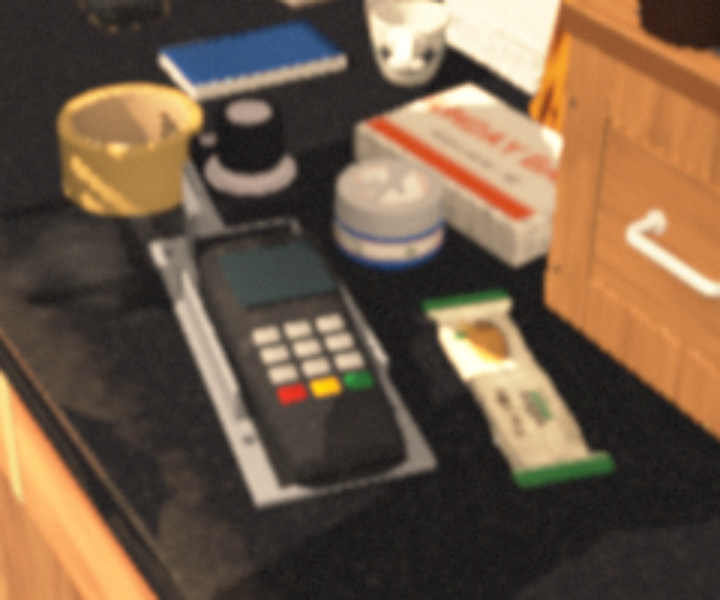

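Top crop: knob at (350,310), terminal keys to its right, nose near (625,400). Side crop: nose edge at (340,475), with nothing in front of it. The stand yaw is about 76.1°, and the depth fits agree with the given sizes.

I'll move to the point in front of the nose.

play_rows(
  increments=[
    [-4.27,-3.16,1.0,0,0,0,0],
    [-4.27,-3.16,1.0,0,0,0,0],
    [-4.27,-3.16,1.0,0,0,0,0],
    [-4.27,-3.16,1.0,0,0,0,0],
    [-4.27,-3.16,1.0,0,0,0,0],
    [-4.27,-3.16,1.0,0,0,0,0],
    [-4.27,-3.16,1.0,0,0,0,0],
    [-4.27,-3.16,1.0,0,0,0,0],
    [-4.27,-3.16,1.0,0,0,0,0],
  ],
  squeeze=20,
)

```text
time_s: 3.12
tcp_pos: [0.4344, 0.173, 0.1673]
tool_rot: [0.348, 3.122, 0.0]
wrist_force: [0.4, 0.9, 0.3]
gripper_width: 0.007
grip_force: 0.0
```

play_rows(
  increments=[
    [0,0,0.5,0,0,-0.172,0],
    [0,0,0.5,0,0,-0.172,0],
    [0,0,0.5,0,0,-0.172,0],
    [0,0,0.5,0,0,-0.172,0],
    [0,0,0.5,0,0,-0.172,0],
    [0,0,0.5,0,0,-0.172,0],
    [0,0,0.5,0,0,-0.172,0],
    [0,0,0.5,0,0,-0.172,0],
    [0,0,0.5,0,0,-0.172,0],
    [0,0,0,0,0,0,0],
  ],
)

```text
time_s: 4.38
tcp_pos: [0.4333, 0.1745, 0.1223]
tool_rot: [1.932, -2.477, -0.0]
wrist_force: [0.1, 0.0, -0.6]
gripper_width: 0.009
grip_force: 0.0
```

```bash
cat >> h.py <<'E'
YAW=np.deg2rad(76.1); O=np.array([.4658,.3057])
ex=np.array([np.cos(YAW),np.sin(YAW)]); ey=np.array([-ex[1],ex[0]])
def st(X): d=np.array(X[:2])-O; return np.array([d@ex,d@ey])*1000
def wd(x,y): return O+ex*x/1000+ey*y/1000
def where():
    s=bot.state(); R=cv2.Rodrigues(np.array(s["tool_rot"],float))[0]
    print("t",s["time_s"],"tcp",np.round(s["tcp_pos"],4),"stand",st(s["tcp_pos"]).round(1),"yawx",np.degrees(np.arctan2(R[1,0],R[0,0])).round(2),"z",R[:,2].round(4),"j",np.round(s["joint_pos"],3),"F",np.round(s["wrist_force"],2),"M",np.round(s["moment"],3),"w",s["gripper_width"],s["grip_force"])
    return s,R
def go(X):
    s,R=where(); print("tool delta cm",(R.T@(np.array(X)-s["tcp_pos"])*100).round(2))
E
python3 - <<'E'
from h import *
go([*wd(-135,0),.029])
for c in("top","side"):
    p=bot.camera(c)
    for n,z in (("nose",.018),("card_terminal",.005)):
        for r in bot.tip_of(n,p)[:1]: print(c,n,r["confidence"],st(at_z(p,r["point"],z)).round(1))
p=bot.camera("wrist");save(p,"w.png")
E
```

```text
t 4.375 tcp [0.4333 0.1745 0.1223] stand [-1.351e+02  1.000e-01] yawx -104.1 z [-4.e-04 -1.e-04 -1.e+00] j [ 0.129  0.397  1.726 -0.     1.019 -2.767] F [ 0.13  0.05 -0.57] M [ 0.125  0.131 -0.007] w 0.008609368038880263 0.0
tool delta cm [-0.02 -0.01  9.33]
top nose 0.86 [-102.7   -8.8]
top card_terminal 0.65 [-22.7  -5.6]
side nose 0.84 [-101.6   -2.8]
side card_terminal 0.85 [-22.5  -3.5]
```

View pics/w.png

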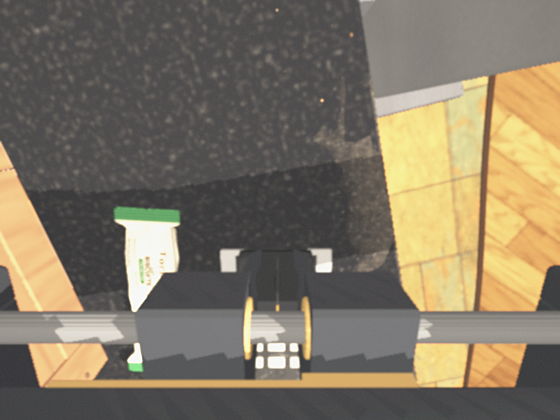

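The fingers (column 278) sit centred on the plate (220–332) and the way down is clear. I'll descend, then push along -x of the tool.

play_rows(
  increments=[
    [0,0,3,0,0,0,0],
    [0,0,3,0,0,0,0],
    [0,0,2.3,0,0,0,0],
    [0,0,1.0,0,0,0,0],
    [-1.0,0,0,0,0,0,0],
    [-0.6,0,0,0,0,0,0],
    [0,0,0,0,0,0,0],
  ],
)

```text
time_s: 5.6
tcp_pos: [0.4376, 0.1907, 0.0301]
tool_rot: [-1.934, 2.474, -0.001]
wrist_force: [0.2, 0.5, -0.8]
gripper_width: 0.003
grip_force: 0.0
```

Run:
```python
from h import *
s,R=where()
```

```text
t 5.6 tcp [0.4376 0.1907 0.0301] stand [-118.4   -0.2] yawx -103.96 z [ 1.6e-03  3.0e-04 -1.0e+00] j [ 0.162  0.567  1.794 -0.     0.779 -2.736] F [ 0.22  0.52 -0.8 ] M [ 0.037  0.049 -0.075] w 0.002953732022972177 0.0
```

play_rows(
  increments=[
    [-0.25,0,0,0,0,0,0],
    [-0.25,0,0,0,0,0,0],
    [-0.25,0,0,0,0,0,0],
    [-0.25,0,0,0,0,0,0],
    [-0.25,0,0,0,0,0,0],
    [-0.25,0,0,0,0,0,0],
  ],
)

```text
time_s: 6.35
tcp_pos: [0.4408, 0.2048, 0.0294]
tool_rot: [1.934, -2.476, -0.0]
wrist_force: [-1.3, -1.7, -0.7]
gripper_width: 0.006
grip_force: 1.2
```

play_rows(
  increments=[
    [-0.15,0,0,0,0,0,0],
    [-0.15,0,0,0,0,0,0],
    [-0.15,0,0,0,0,0,0],
  ],
)

```text
time_s: 6.72
tcp_pos: [0.4419, 0.2091, 0.0294]
tool_rot: [1.934, -2.476, 0.0]
wrist_force: [-1.4, -2.9, -0.1]
gripper_width: 0.007
grip_force: 1.2
```

Run:
```python
from h import *
s,R=where();print("axial F",s["wrist_force"][:2]@ex)
```

```text
t 6.725 tcp [0.4419 0.2091 0.0294] stand [-99.6  -0. ] yawx -104.02 z [-0. -0. -1.] j [ 0.199  0.581  1.761 -0.     0.8   -2.698] F [-1.39 -2.93 -0.05] M [-0.323  0.225 -0.027] w 0.007078082927499261 1.2467004277277738
axial F -3.1750234549665746
```

play_rows(
  increments=[
    [-0.1,0,0,0,0,0,0],
    [-0.1,0,0,0,0,0,0],
    [-0.1,0,0,0,0,0,0],
    [-0.1,0,0,0,0,0,0],
  ],
)

```text
time_s: 7.22
tcp_pos: [0.4429, 0.2129, 0.0295]
tool_rot: [1.934, -2.476, 0.0]
wrist_force: [0.1, -1.9, 0.4]
gripper_width: 0.004
grip_force: 1.2
```

play_rows(
  increments=[
    [-0.1,0,0,0,0,0,0],
    [-0.1,0,0,0,0,0,0],
  ],
)

```text
time_s: 7.48
tcp_pos: [0.4432, 0.2146, 0.0294]
tool_rot: [1.934, -2.475, 0.0]
wrist_force: [-0.0, -6.7, 0.1]
gripper_width: 0.004
grip_force: 3.4
```

Run:
```python
from h import *
s,R=where();print("axial F",s["wrist_force"][:2]@ex)
for c in("top","side"):
    p=bot.camera(c)
    for n,z in (("nose",.018),("card_terminal",.005)):
        for r in bot.tip_of(n,p)[:1]: print(c,n,r["confidence"],st(at_z(p,r["point"],z)).round(1))
```

```text
t 7.475 tcp [0.4432 0.2146 0.0294] stand [-93.9   0. ] yawx -104.0 z [-5.e-04 -7.e-04 -1.e+00] j [ 2.100e-01  5.850e-01  1.751e+00 -1.000e-03  8.070e-01 -2.686e+00] F [-0.01 -6.7   0.12] M [-1.044  0.168 -0.042] w 0.0039896792240768225 3.367233332101023
axial F -6.501582049546163
top card_terminal 0.85 [-1.4 -2.7]
side nose 0.76 [-79.5  -3.1]
side card_terminal 0.7 [ 4.2 -3.6]
```

play_rows(
  increments=[
    [-0.1,0,0,0,0,0,0],
    [0,0,0,0,0,0,0],
  ],
)

```text
time_s: 8.02
tcp_pos: [0.4433, 0.2152, 0.0293]
tool_rot: [1.933, -2.474, 0.001]
wrist_force: [-0.5, -6.9, -0.9]
gripper_width: 0.006
grip_force: 4.0
```

play_rows(
  increments=[
    [-0.08,0,0,0,0,0,0],
    [0,0,0,0,0,0,0],
  ],
)

```text
time_s: 8.28
tcp_pos: [0.4434, 0.2156, 0.0293]
tool_rot: [1.933, -2.474, 0.001]
wrist_force: [-0.8, -9.7, 0.6]
gripper_width: 0.009
grip_force: 5.1
```

play_rows(
  increments=[
    [0.3,0,0,0,0,0,0],
    [0.7,0,0,0,0,0,0],
    [1.0,0,0,0,0,0,0],
    [0,0,-4,0,0,0,0],
    [0,0,-5,0,0,0,0],
    [0,0,-5,0,0,0,8.8],
    [-2.7,0,-4,0,0,0,8.8],
    [-5,0,0,0,0,0,8.8],
    [-5,0,0,0,0,0,8.8],
    [-4,0,0,0,0,0,8.8],
    [-2,0,0,0,0,0,8.8],
    [0,0,0,0,0,0,8.8],
  ],
)

```text
time_s: 9.78
tcp_pos: [0.4841, 0.3789, 0.2088]
tool_rot: [1.935, -2.474, -0.0]
wrist_force: [-0.0, 0.8, -0.5]
gripper_width: 0.77
grip_force: 0.0
```

```bash
cat > k.py <<'E'
from h import *
import sys
def look(cams=("top","side","wrist"),tag=None):
    for c in cams:
        p=bot.camera(c)
        if tag and c==tag[0]: save(p,tag[1])
        o=[c]
        for n,z in (("card_terminal",.005),("nose",.018),("knob_grip",.1185),("knob_mark",.128),("flange_mark",.095),("clamp_axis",.09)):
            r=bot.tip_of(n,p)
            if r: o.append((n,round(r[0]["confidence"],2),np.round(r[0]["point"]).tolist(),st(at_z(p,r[0]["point"],z)).round(1).tolist()))
        print(*o,sep="\n  ")
E
python3 - <<'E'
from k import *
go([.483,.377,.1185]);look(tag=("wrist","w2.png"))
E
```

```text
t 9.775 tcp [0.4841 0.3789 0.2088] stand [75.5 -0.2] yawx -103.94 z [-6.e-04 -2.e-04 -1.e+00] j [ 0.472  0.53   1.187  0.     1.424 -2.427] F [-0.04  0.85 -0.48] M [ 0.022  0.092 -0.035] w 0.7703022956964276 0.0
tool delta cm [0.21 0.06 9.03]
top
  ('card_terminal', 0.67, [300.0, 228.0], [0.1, 2.2])
  ('nose', 0.91, [334.0, 230.0], [-75.7, -9.0])
  ('knob_grip', 0.96, [267.0, 216.0], [74.8, 0.6])
  ('clamp_axis', 0.96, [268.0, 216.0], [74.6, -3.6])
side
  ('card_terminal', 0.97, [277.0, 272.0], [-4.9, -1.6])
  ('nose', 0.87, [293.0, 294.0], [-80.4, -4.3])
  ('knob_grip', 0.83, [258.0, 193.0], [71.4, 7.4])
  ('knob_mark', 0.72, [264.0, 191.0], [56.7, 1.4])
  ('flange_mark', 0.87, [265.0, 211.0], [47.0, 3.2])
  ('clamp_axis', 0.68, [266.0, 206.0], [70.0, -5.6])
wrist
  ('card_terminal', 0.73, [276.0, 114.0], [-3.2, -0.5])
  ('nose', 0.77, [272.0, 21.0], [-83.6, -3.3])
  ('knob_grip', 0.98, [277.0, 220.0], [73.0, 0.3])
  ('knob_mark', 0.58, [278.0, 199.0], [54.2, 0.9])
  ('flange_mark', 0.73, [276.0, 187.0], [52.5, -0.6])
  ('clamp_axis', 0.9, [274.0, 207.0], [70.8, -2.0])
```

View pics/w2.png

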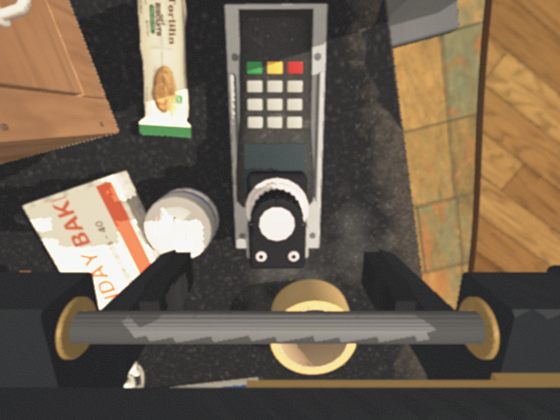

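Wrist view: knob centred at (277,222), between the fingers (columns about 180 and 375). The terminal lies in the cradle under the arm. I'll descend onto the knob and grip it.

play_rows(
  increments=[
    [0.17,0.03,2.0,0,0,0,8.8],
    [0,0,3.0,0,0,0,8.8],
    [0,0,2.5,0,0,0,8.8],
    [0,0,1.5,0,0,0,8.8],
    [0,0,0,0,0,0,8.8],
  ],
)

```text
time_s: 11.45
tcp_pos: [0.4834, 0.3769, 0.1188]
tool_rot: [1.933, -2.475, -0.0]
wrist_force: [1.0, -0.7, 0.2]
gripper_width: 0.998
grip_force: 0.0
```

play_rows(
  increments=[
    [0,0,0,0,0,0,3.4],
    [0,0,0,0,0,0,3.4],
    [0,0,0,0,0,0,3.4],
    [0,0,0,0,0,0,3.4],
    [0,0,0,0,0,0,3.4],
    [0,0,0,0,0,0,3.4],
  ],
  squeeze=40,
)

```text
time_s: 12.2
tcp_pos: [0.484, 0.3769, 0.1196]
tool_rot: [-1.933, 2.475, -0.001]
wrist_force: [3.4, -1.6, 0.0]
gripper_width: 0.421
grip_force: 40.0
```

Run:
```python
from k import *
where()
```

```text
t 12.2 tcp [0.484  0.3769 0.1196] stand [73.5 -0.6] yawx -104.02 z [ 1.2e-03  1.0e-04 -1.0e+00] j [ 4.690e-01  6.130e-01  1.313e+00 -1.000e-03  1.215e+00 -2.428e+00] F [ 3.44 -1.6   0.01] M [ 0.005 -0.328  0.053] w 0.4211954250462217 39.98921217396855
```

play_rows(
  increments=[
    [0,0,0,0,0,0.1,3.4],
    [0,0,0,0,0,0.1,3.4],
    [0,0,0,0,0,0.1,3.4],
    [0,0,0,0,0,0.1,3.4],
    [0,0,0,0,0,0.1,3.4],
    [0,0,0,0,0,0.1,3.4],
  ],
)

```text
time_s: 12.95
tcp_pos: [0.4845, 0.3767, 0.1196]
tool_rot: [-1.111, 2.937, -0.002]
wrist_force: [5.4, -2.5, -1.0]
gripper_width: 0.421
grip_force: 40.0
```

Run:
```python
from k import *
where();look(("side","wrist"),tag=("side","s2.png"))
im=cv2.imread("pics/s2.png")[160:280,200:340];cv2.imwrite("pics/s2c.png",cv2.resize(im,None,fx=5,fy=5,interpolation=2))
```

```text
t 12.95 tcp [0.4845 0.3767 0.1196] stand [73.4 -1.1] yawx -138.56 z [ 2.1e-03 -3.0e-04 -1.0e+00] j [ 4.690e-01  6.130e-01  1.313e+00 -1.000e-03  1.214e+00 -1.825e+00] F [ 5.42 -2.51 -1.02] M [-0.243 -0.762  0.292] w 0.4209269383753316 39.98814633116126
side
  ('card_terminal', 0.94, [276.0, 273.0], [-7.1, 0.4])
  ('nose', 0.85, [295.0, 295.0], [-83.1, -6.6])
  ('knob_grip', 0.72, [262.0, 194.0], [63.1, 2.2])
  ('knob_mark', 0.58, [258.0, 190.0], [63.1, 8.7])
  ('flange_mark', 0.82, [261.0, 210.0], [51.6, 9.0])
  ('clamp_axis', 0.89, [266.0, 205.0], [73.6, -5.7])
wrist
  ('card_terminal', 0.87, [220.0, 137.0], [-1.3, -2.0])
  ('nose', 0.74, [136.0, 27.0], [-87.0, -1.9])
  ('knob_grip', 0.95, [278.0, 286.0], [74.0, -0.1])
  ('knob_mark', 0.71, [278.0, 259.0], [58.8, 9.8])
  ('flange_mark', 0.69, [275.0, 230.0], [57.6, 9.3])
  ('clamp_axis', 0.85, [277.0, 260.0], [73.7, -0.7])
```

View pics/s2c.png

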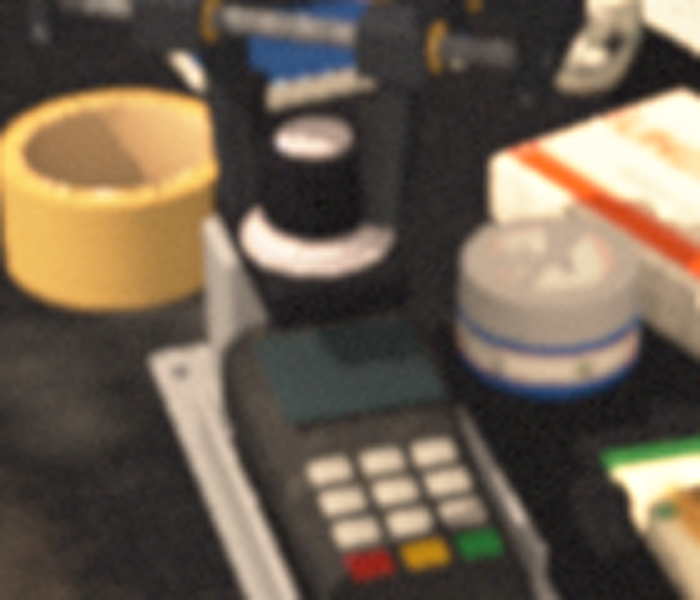

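Crop: the knob (310,190) is gripped, the flange is below it at (315,240), and the terminal is seated. In the wrist view both marks lie on column about 277, so they are turning together. I'll keep turning and watch the torque.

play_rows(
  increments=[
    [0,0,0,0,0,0.1,3.4],
    [0,0,0,0,0,0.1,3.4],
    [0,0,0,0,0,0.1,3.4],
    [0,0,0,0,0,0.1,3.4],
  ],
)

```text
time_s: 14.15
tcp_pos: [0.4846, 0.3765, 0.1196]
tool_rot: [-0.505, 3.098, -0.002]
wrist_force: [5.4, -3.8, -0.4]
gripper_width: 0.425
grip_force: 40.0
```

```bash
cat > m.py <<'E'
from k import *
s,R=where()
p=bot.camera("wrist")
o=[]
for n in("knob_mark","flange_mark","knob_grip"):
    r=bot.tip_of(n,p); o.append((n,round(r[0]["confidence"],2),np.round(r[0]["point"],1).tolist()) if r else n)
print("turned",round(s["joint_pos"][5]+2.428-(s["joint_pos"][0]-.469),3),"Mz",round(s["moment"][2],3),"eff6",round(s["effort"][5],3),o, "after Mz",round(bot.state()["moment"][2],3),round(bot.state()["effort"][5],3))
E
python3 m.py
```

```text
t 14.15 tcp [0.4846 0.3765 0.1196] stand [73.2 -1.2] yawx -161.48 z [ 2.3e-03 -8.0e-04 -1.0e+00] j [ 0.469  0.613  1.313 -0.002  1.214 -1.425] F [ 5.43 -3.83 -0.38] M [-0.467 -0.859  0.284] w 0.42460479383403354 39.98890561982989
turned 1.004 Mz 0.284 eff6 -0.713 [('knob_mark', 0.79, [277.0, 258.7]), ('flange_mark', 0.77, [277.3, 231.4]), ('knob_grip', 0.59, [275.5, 286.6])] after Mz -0.164 -0.086
```

play_rows(
  increments=[
    [0,0,0,0,0,0.08,3.4],
    [0,0,0,0,0,0.08,3.4],
  ],
)

```text
time_s: 14.6
tcp_pos: [0.4847, 0.3764, 0.1196]
tool_rot: [-0.257, 3.129, -0.002]
wrist_force: [5.5, -4.6, -1.2]
gripper_width: 0.42
grip_force: 40.0
```

```bash
python3 m.py
```

```text
t 14.6 tcp [0.4847 0.3764 0.1196] stand [73.2 -1.3] yawx -170.61 z [ 0.0024 -0.001  -1.    ] j [ 0.468  0.613  1.313 -0.002  1.214 -1.266] F [ 5.48 -4.56 -1.21] M [-0.568 -0.881  0.376] w 0.4201897161760998 39.989585783332586
turned 1.163 Mz 0.376 eff6 -0.511 [('knob_mark', 0.81, [279.6, 258.1]), ('flange_mark', 0.87, [276.2, 231.4]), ('knob_grip', 0.86, [276.5, 287.2])] after Mz -0.034 -0.01
```

play_rows(
  increments=[
    [0,0,0,0,0,0.08,3.4],
    [0,0,0,0,0,0.08,3.4],
  ],
)

```text
time_s: 15.05
tcp_pos: [0.4847, 0.3763, 0.1196]
tool_rot: [-0.006, 3.139, -0.002]
wrist_force: [5.1, -4.3, -0.1]
gripper_width: 0.419
grip_force: 40.0
```

```bash
python3 m.py
```

```text
t 15.05 tcp [0.4847 0.3763 0.1196] stand [73.  -1.4] yawx -179.78 z [ 0.0024 -0.0012 -1.    ] j [ 0.468  0.613  1.313 -0.002  1.214 -1.106] F [ 5.15 -4.32 -0.14] M [-0.629 -0.82   0.336] w 0.418946236799415 39.989487156271935
turned 1.323 Mz 0.336 eff6 -0.511 [('knob_mark', 0.71, [275.5, 256.8]), ('flange_mark', 0.89, [271.9, 229.1]), ('knob_grip', 0.83, [277.9, 287.0])] after Mz -0.02 -0.01
```

play_rows(
  increments=[
    [0,0,0,0,0,0.08,3.4],
    [0,0,0,0,0,0.08,3.4],
  ],
)

```text
time_s: 15.5
tcp_pos: [0.4847, 0.3762, 0.1196]
tool_rot: [0.245, 3.13, -0.002]
wrist_force: [5.8, -5.6, -0.5]
gripper_width: 0.42
grip_force: 40.0
```

```bash
python3 m.py
```

```text
t 15.5 tcp [0.4847 0.3762 0.1196] stand [72.9 -1.4] yawx 171.05 z [ 0.0024 -0.0014 -1.    ] j [ 0.468  0.613  1.313 -0.002  1.214 -0.946] F [ 5.82 -5.55 -0.48] M [-0.71  -0.938  0.317] w 0.41973558004699313 39.98966032639146
turned 1.483 Mz 0.317 eff6 -0.511 [('knob_mark', 0.6, [279.8, 256.6]), ('flange_mark', 0.79, [276.2, 230.7]), ('knob_grip', 0.69, [278.8, 285.4])] after Mz -0.087 -0.011
```

play_rows(
  increments=[
    [0,0,0,0,0,0.06,3.4],
    [0,0,0,0,0,0.06,3.4],
  ],
)

```text
time_s: 15.95
tcp_pos: [0.4847, 0.3761, 0.1196]
tool_rot: [0.431, 3.109, -0.002]
wrist_force: [4.9, -5.9, -0.3]
gripper_width: 0.422
grip_force: 40.0
```

```bash
python3 m.py
```

```text
t 15.95 tcp [0.4847 0.3761 0.1196] stand [72.8 -1.4] yawx 164.21 z [ 0.0022 -0.0016 -1.    ] j [ 0.468  0.613  1.313 -0.003  1.214 -0.826] F [ 4.9  -5.92 -0.32] M [-0.908 -0.897  0.368] w 0.42177882440402464 39.98985758051276
turned 1.603 Mz 0.368 eff6 -0.299 [('knob_mark', 0.8, [276.6, 254.1]), ('flange_mark', 0.92, [274.1, 232.0]), ('knob_grip', 0.88, [276.7, 288.0])] after Mz 0.066 0.066
```

play_rows(
  increments=[
    [0,0,0,0,0,0.08,3.4],
    [0,0,0,0,0,0.08,3.4],
  ],
)

```text
time_s: 16.4
tcp_pos: [0.4847, 0.376, 0.1196]
tool_rot: [0.679, 3.065, -0.002]
wrist_force: [4.6, -5.9, 0.4]
gripper_width: 0.419
grip_force: 40.0
```

```bash
python3 m.py
```

```text
t 16.4 tcp [0.4847 0.376  0.1196] stand [72.8 -1.4] yawx 155.01 z [ 0.0021 -0.0019 -1.    ] j [ 0.468  0.613  1.313 -0.003  1.214 -0.666] F [ 4.63 -5.87  0.45] M [-0.939 -0.884  0.34 ] w 0.4192794046966671 39.98914523050189
turned 1.763 Mz 0.34 eff6 -0.497 [('knob_mark', 0.95, [274.7, 256.2]), ('flange_mark', 0.7, [276.9, 228.1]), ('knob_grip', 0.66, [273.5, 286.6])] after Mz -0.041 0.001
```

play_rows(
  increments=[
    [0,0,0,0,0,0.08,3.4],
    [0,0,0,0,0,0.08,3.4],
  ],
)

```text
time_s: 16.85
tcp_pos: [0.4846, 0.3759, 0.1196]
tool_rot: [0.922, 3.001, -0.002]
wrist_force: [4.6, -6.8, -0.5]
gripper_width: 0.42
grip_force: 40.0
```

```bash
python3 m.py
```

```text
t 16.85 tcp [0.4846 0.3759 0.1196] stand [72.6 -1.4] yawx 145.85 z [ 0.002  -0.0021 -1.    ] j [ 0.468  0.613  1.313 -0.003  1.215 -0.506] F [ 4.58 -6.79 -0.48] M [-1.071 -0.817  0.428] w 0.4199805052405595 39.989056047052145
turned 1.923 Mz 0.428 eff6 -0.428 [('knob_mark', 0.66, [275.8, 253.6]), ('flange_mark', 0.83, [273.5, 231.7]), ('knob_grip', 0.83, [278.7, 285.5])] after Mz 0.064 0.068
```

play_rows(
  increments=[
    [0,0,0,0,0,0.05,3.4],
    [0,0,0,0,0,0.05,3.4],
  ],
)

```text
time_s: 17.3
tcp_pos: [0.4846, 0.3758, 0.1196]
tool_rot: [1.069, 2.951, -0.002]
wrist_force: [4.8, -7.3, 0.8]
gripper_width: 0.422
grip_force: 40.0
```

```bash
python3 m.py
```

```text
t 17.3 tcp [0.4846 0.3758 0.1196] stand [72.6 -1.4] yawx 140.18 z [ 0.002  -0.0022 -1.    ] j [ 0.468  0.612  1.314 -0.003  1.215 -0.407] F [ 4.83 -7.29  0.83] M [-1.12  -0.842  0.476] w 0.4221371359331912 39.98975235968828
turned 2.022 Mz 0.476 eff6 -0.06 [('knob_mark', 0.66, [277.7, 257.1]), ('flange_mark', 0.66, [274.8, 230.8]), ('knob_grip', 0.74, [277.7, 281.7])] after Mz 0.194 0.233
```

play_rows(
  increments=[
    [0,0,0,0,0,0.05,3.4],
    [0,0,0,0,0,0.05,3.4],
  ],
)

```text
time_s: 17.75
tcp_pos: [0.4845, 0.3758, 0.1196]
tool_rot: [1.215, 2.894, -0.002]
wrist_force: [5.1, -7.6, 0.0]
gripper_width: 0.424
grip_force: 40.0
```

```bash
python3 m.py
```

```text
t 17.75 tcp [0.4845 0.3758 0.1196] stand [72.5 -1.4] yawx 134.46 z [ 0.0019 -0.0024 -1.    ] j [ 0.468  0.612  1.314 -0.003  1.215 -0.307] F [ 5.11 -7.55  0.05] M [-1.132 -0.798  0.478] w 0.42418986589029295 39.99043928459287
turned 2.122 Mz 0.478 eff6 -0.004 [('knob_mark', 0.67, [276.9, 258.6]), ('flange_mark', 0.81, [274.9, 227.5]), ('knob_grip', 0.83, [277.5, 288.9])] after Mz 0.262 0.29
```

play_rows(
  increments=[
    [0,0,0,0,0,0.05,3.4],
    [0,0,0,0,0,0.05,3.4],
  ],
)

```text
time_s: 18.2
tcp_pos: [0.4846, 0.3757, 0.1196]
tool_rot: [1.358, 2.83, -0.002]
wrist_force: [5.0, -7.9, 0.4]
gripper_width: 0.425
grip_force: 40.0
```

```bash
python3 m.py
```

```text
t 18.2 tcp [0.4846 0.3757 0.1196] stand [72.5 -1.4] yawx 128.73 z [ 0.0019 -0.0026 -1.    ] j [ 0.468  0.612  1.314 -0.003  1.215 -0.207] F [ 4.96 -7.87  0.37] M [-1.193 -0.761  0.596] w 0.4253109902175334 39.99050220474601
turned 2.222 Mz 0.596 eff6 0.054 [('knob_mark', 0.84, [277.4, 258.1]), ('flange_mark', 0.78, [270.8, 229.9]), ('knob_grip', 0.58, [276.8, 285.9])] after Mz 0.363 0.348
```

play_rows(
  increments=[
    [0,0,0,0,0,0.05,3.4],
    [0,0,0,0,0,0.05,3.4],
  ],
)

```text
time_s: 18.65
tcp_pos: [0.4845, 0.3757, 0.1196]
tool_rot: [1.497, 2.759, -0.002]
wrist_force: [3.9, -6.9, 1.3]
gripper_width: 0.419
grip_force: 40.0
```

```bash
python3 m.py
```

```text
t 18.65 tcp [0.4845 0.3757 0.1196] stand [72.4 -1.4] yawx 123.01 z [ 0.0018 -0.0027 -1.    ] j [ 0.468  0.612  1.314 -0.003  1.215 -0.107] F [ 3.87 -6.89  1.3 ] M [-1.216 -0.737  0.629] w 0.4192684262620122 39.99078031629324
turned 2.322 Mz 0.629 eff6 0.118 [('knob_mark', 0.55, [276.5, 257.2]), ('flange_mark', 0.72, [273.1, 229.9]), ('knob_grip', 0.65, [276.6, 286.3])] after Mz 0.378 0.411
```

play_rows(
  increments=[
    [0,0,0,0,0,0.05,3.4],
    [0,0,0,0,0,0.05,3.4],
  ],
)

```text
time_s: 19.1
tcp_pos: [0.4844, 0.3756, 0.1196]
tool_rot: [1.634, 2.68, -0.003]
wrist_force: [4.0, -8.2, 0.7]
gripper_width: 0.425
grip_force: 40.0
```

```bash
python3 m.py
```

```text
t 19.1 tcp [0.4844 0.3756 0.1196] stand [72.3 -1.3] yawx 117.27 z [ 0.0014 -0.0029 -1.    ] j [ 0.468  0.612  1.314 -0.003  1.215 -0.007] F [ 4.03 -8.19  0.71] M [-1.396 -0.638  0.433] w 0.4250040900078399 39.98913137242198
turned 2.422 Mz 0.433 eff6 -0.158 [('knob_mark', 0.93, [278.4, 258.2]), ('flange_mark', 0.62, [268.9, 229.9]), ('knob_grip', 0.69, [277.1, 288.6])] after Mz 0.171 0.177
```

play_rows(
  increments=[
    [0,0,0,0,0,0.04,3.4],
    [0,0,0,0,0,0.04,3.4],
  ],
)

```text
time_s: 19.55
tcp_pos: [0.4843, 0.3756, 0.1196]
tool_rot: [1.74, 2.613, -0.003]
wrist_force: [4.2, -11.6, 1.9]
gripper_width: 0.42
grip_force: 40.0
```

```bash
python3 m.py
```

```text
t 19.55 tcp [0.4843 0.3756 0.1196] stand [72.3 -1.1] yawx 112.68 z [ 0.0011 -0.0028 -1.    ] j [ 0.468  0.612  1.314 -0.003  1.216  0.073] F [  4.21 -11.59   1.94] M [-1.79  -0.794  0.241] w 0.4198161506338183 39.98762207105756
turned 2.502 Mz 0.241 eff6 -0.19 [('knob_mark', 0.69, [279.4, 258.1]), ('flange_mark', 0.64, [264.7, 230.8]), ('knob_grip', 0.88, [278.3, 285.9])] after Mz 0.007 0.069
```

play_rows(
  increments=[
    [0,0,0,0,0,0.04,3.4],
    [0,0,0,0,0,0.02,3.4],
  ],
)

```text
time_s: 20.0
tcp_pos: [0.4842, 0.3756, 0.1196]
tool_rot: [1.817, 2.56, -0.003]
wrist_force: [3.6, -10.0, 1.2]
gripper_width: 0.421
grip_force: 40.0
```

```bash
cat >> m.py <<'E'
def sl():
    f=[]
    for i in range(5):
        p=bot.camera("wrist"); K=at_z(p,bot.tip_of("knob_mark",p)[0]["point"],.128); r=bot.tip_of("flange_mark",p)
        if r: f.append(R[:,1]@(at_z(p,r[0]["point"],.095)-K)*1000)
    f=np.array(f);print("flange-knob tool-y mm",f.round(1),np.median(f))
    print("baseline px 274.5->", R[:,1]@(at_z(p,(274.5,230),.095)-at_z(p,(277,258),.128))*1000)
sl()
E
python3 m.py
```

```text
t 20.0 tcp [0.4842 0.3756 0.1196] stand [72.3 -1.1] yawx 109.26 z [ 0.001  -0.0028 -1.    ] j [ 0.468  0.612  1.314 -0.003  1.216  0.133] F [ 3.55 -9.98  1.2 ] M [-1.608 -0.623  0.213] w 0.4209743718935687 39.98766705393791
turned 2.562 Mz 0.213 eff6 0.088 [('knob_mark', 0.55, [276.5, 256.1]), ('flange_mark', 0.88, [264.9, 233.1]), ('knob_grip', 0.91, [278.0, 289.9])] after Mz 0.085 0.066
flange-knob tool-y mm [-5.3 -5.7 -5.3 -5.2] -5.2696291765676655
baseline px 274.5-> -1.350656091673933
```

play_rows(
  increments=[
    [0,0,0,0,0,0.04,3.4],
    [0,0,0,0,0,0.02,3.4],
  ],
)

```text
time_s: 21.2
tcp_pos: [0.4843, 0.3755, 0.1196]
tool_rot: [1.893, 2.504, -0.003]
wrist_force: [4.4, -9.0, 2.0]
gripper_width: 0.417
grip_force: 40.0
```

```bash
python3 m.py
```

```text
t 21.2 tcp [0.4843 0.3755 0.1196] stand [72.2 -1.1] yawx 105.83 z [ 0.001 -0.003 -1.   ] j [ 0.468  0.612  1.314 -0.003  1.216  0.193] F [ 4.4  -8.99  2.03] M [-1.408 -0.587  0.345] w 0.4173320592566908 39.98838867992163
turned 2.622 Mz 0.345 eff6 0.192 [('knob_mark', 0.77, [276.8, 256.8]), ('flange_mark', 0.58, [264.6, 231.1]), ('knob_grip', 0.63, [277.8, 285.8])] after Mz 0.202 0.197
flange-knob tool-y mm [-7.8 -6.6 -8.2 -7.2] -7.494499094345146
baseline px 274.5-> -1.3479061913661556
```

The torque fell after its peak of about 0.6 Nm and is now building again. The slip is about 6–7 mm, so one click is done. I'll let go and back off.

play_rows(
  increments=[
    [0,0,0,0,0,0,4.5],
    [0,0,0,0,0,0,6],
    [0,0,0,0,0,0,8.8],
    [0,0,0,0,0,0,8.8],
    [0,0,0,0,0,0,8.8],
    [0,0,0,0,0,0,8.8],
    [0,0,-2,0,0,0,8.8],
    [0,0,-4,0,0,0,8.8],
    [0,0,-5,0,0,0,8.8],
    [0,0,0,0,0,0,8.8],
  ],
)

```text
time_s: 23.4
tcp_pos: [0.4845, 0.3776, 0.2334]
tool_rot: [1.891, 2.504, 0.011]
wrist_force: [0.8, -0.0, 0.2]
gripper_width: 0.999
grip_force: 0.0
```

Run:
```python
from k import *
where();look(tag=("wrist","w3.png"))
p=bot.camera("wrist");P,ok=cloud(p)
im=cv2.imread("pics/w3.png")[120:300,190:370];cv2.imwrite("pics/w3c.png",cv2.resize(im,(600,600),interpolation=2))
p=bot.camera("top")
for n in("tape_roll","snack_bar","tip_tin"):
    r=bot.tip_of(n,p)
    if r: print(n,at_z(p,r[0]["point"],0).round(3))
```

```text
t 23.4 tcp [0.4845 0.3776 0.2334] stand [74.3 -0.9] yawx 105.88 z [ 0.0069  0.0035 -1.    ] j [ 0.47   0.508  1.155 -0.     1.471  0.192] F [ 0.79 -0.02  0.17] M [-0.106  0.019  0.039] w 0.9992573147368964 0.0
top
  ('card_terminal', 0.62, [302.0, 227.0], [-4.3, -1.3])
  ('nose', 0.65, [338.0, 235.0], [-88.0, -1.1])
side
  ('nose', 0.66, [292.0, 291.0], [-72.6, -4.5])
  ('knob_grip', 0.67, [262.0, 192.0], [73.1, 0.5])
  ('knob_mark', 0.64, [253.0, 184.0], [86.5, 11.5])
  ('flange_mark', 0.69, [252.0, 204.0], [76.1, 17.5])
  ('clamp_axis', 0.65, [265.0, 205.0], [73.9, -4.7])
wrist
  ('card_terminal', 0.94, [252.0, 238.0], [1.5, -4.5])
  ('nose', 0.65, [214.0, 296.0], [-84.9, 0.1])
  ('knob_grip', 0.64, [279.0, 219.0], [70.3, -2.3])
  ('knob_mark', 0.74, [279.0, 197.0], [88.4, 7.9])
  ('flange_mark', 0.98, [269.0, 188.0], [84.1, 15.1])
tape_roll [0.48  0.547 0.   ]
snack_bar [0.558 0.229 0.   ]
```

View pics/w3c.png

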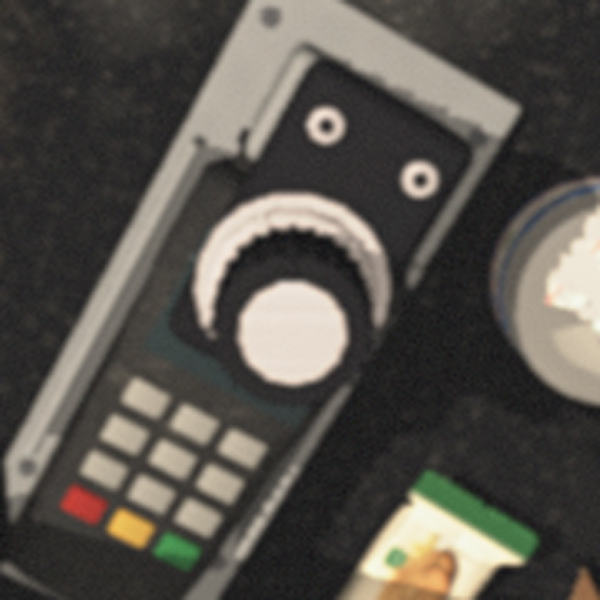

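Crop: knob free at (293,330), terminal seated under the clamp arm, snack bar and tin in their places. The marks read about 2.6 and 2.2 rad, so the slip is about 0.4 rad, which is one click.

```bash
python3 -c "
from plant import bot
print(bot.job_done())"
```

```text
the job is handed in; nothing more can be done
None
```

The terminal is pushed home against the buffers with about 10 N, the knob is turned clockwise through one limiter click (slip about 0.4 rad) and let go, nothing nearby was touched, and the job is handed in at about 24 s.

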